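# Close up the slide-staining set

### The job

The stainless staining set is back from the steriliser, dry and with its lids off. Stand the rack of slides on the floor of the rectangular dish, then close the dish and the three round jars, each with the lid that fits it, every lid fully home and level. Keep the rack upright, lower everything into place gently without dropping it, and leave the dish and jars standing about where they are.

Things in the scene. Friction and masses are not known exactly. Their poses are not given: they have to be found in the camera images.
- slide_rack: Loose stainless slide rack, 82 (x) x 60 (y) x 56 mm high, 0.18 kg, six glass slides on edge along x, tops at z = 30. Strap handle over the middle: a bar along y, 50 mm long, 9 mm thick in x, z = 44 to 56 mm; pinch it across x, finger tips no lower than z = 32. Origin: centre of the underside, z up; a half turn makes no difference.
- staining_tank: Open rectangular stainless dish, 104 (x) x 80 (y) over the rim, 74 mm high, loose, 0.7 kg. Inside 92 x 68 mm, floor 4 mm thick: it takes the rack, x along x, with 5 mm (x) and 4 mm (y) to spare each side; the rack's origin is then 4 mm above the dish's. Origin: centre of the underside, z up, x its long side; a half turn makes no difference.
- tank_lid: Loose rectangular stainless lid, 108 (x) x 84 (y) mm, 0.16 kg, tapered skirt under it z = 0 to 9, plate top z = 14. Black bar handle along x, 52 mm long, 10 mm thick in y, z = 30 to 42, on posts at x = -19 and 19; pinch its middle across y. Origin: centre of the skirt's lower edge, z up; a half turn makes no difference. Fully home its origin is 65 mm above the dish's.
- lid_small: Loose small round stainless lid, 66 mm across, 0.12 kg, knob up. Under it a tapered plug, 39 mm across at z = 0, 47 at z = 9 where the flange rests on a jar's rim; lid top z = 15; black round knob in the middle, z = 20 to 42, 26 mm thick at z = 31: grip it there, from any side. Origin: centre of the plug's underside, z up.
- lid_medium: Loose medium round stainless lid, 85 mm across, 0.12 kg, knob up. Under it a tapered plug, 58 mm across at z = 0, 66 at z = 9 where the flange rests on a jar's rim; lid top z = 15; black round knob in the middle, z = 20 to 42, 26 mm thick at z = 31: grip it there, from any side. Origin: centre of the plug's underside, z up.
- lid_large: Loose large round stainless lid, 104 mm across, 0.16 kg, knob up. Under it a tapered plug, 77 mm across at z = 0, 85 at z = 9 where the flange rests on a jar's rim; lid top z = 15; black round knob in the middle, z = 20 to 42, 26 mm thick at z = 31: grip it there, from any side. Origin: centre of the plug's underside, z up.
- jar_small: Open small round stainless jar, 58 mm outside, 52 mm inside, 88 mm high, loose, 0.5 kg. The small round lid's plug goes into its mouth with 2.5 mm to spare all round (6.5 mm at the tip); fully home, that lid's origin is 79 mm above the jar's. Origin: centre of the underside, z up.
- jar_medium: Open medium round stainless jar, 77 mm outside, 71 mm inside, 72 mm high, loose, 0.5 kg. The medium round lid's plug goes into its mouth with 2.5 mm to spare all round (6.5 mm at the tip); fully home, that lid's origin is 63 mm above the jar's. Origin: centre of the underside, z up.
- jar_large: Open large round stainless jar, 96 mm outside, 90 mm inside, 58 mm high, loose, 0.5 kg. The large round lid's plug goes into its mouth with 2.5 mm to spare all round (6.5 mm at the tip); fully home, that lid's origin is 49 mm above the jar's. Origin: centre of the underside, z up.
Things that resemble listed ones, but are neither listed nor needed, are in the scene too. What is shaped like the lid_small but purple or yellow is not meant.

How it is judged:
On the way:
1. the slide rack stands on the floor of the rectangular dish (horizontal distance between slide_rack and staining_tank below 0.012 m and angle between slide_rack's own z axis and vertical below 0.08 rad and z of slide_rack in the frame of staining_tank between 0.001 and 0.007 m), for 0.2 s.
At the end, for the whole second after the job is handed in: Rack on the dish's floor (12 mm of its middle), the rectangular lid on the dish (square within 0.15 rad) and each round lid on its own jar: within 8 mm of the middle, 3 mm of fully home, level within 0.06 rad; dish and jars upright, moved less than 50 mm; all at rest (all of step 1 and angle between the x axis of slide_rack and the x axis of staining_tank, either way round below 0.3 rad and linear speed of each of slide_rack, tank_lid, lid_small, lid_medium, lid_large below 0.02 m/s and angular speed of each of slide_rack, tank_lid, lid_small, lid_medium, lid_large below 0.2 rad/s and horizontal distance between tank_lid and staining_tank below 0.008 m and angle between the x axis of tank_lid and the x axis of staining_tank, either way round below 0.15 rad and angle between each of tank_lid, lid_small, lid_medium, lid_large, staining_tank, jar_small, jar_medium, jar_large's own z axis and vertical below 0.06 rad and z of tank_lid in the frame of staining_tank between 0.062 and 0.068 m and horizontal distance between lid_small and jar_small below 0.008 m and z of lid_small in the frame of jar_small between 0.076 and 0.082 m and horizontal distance between lid_medium and jar_medium below 0.008 m and z of lid_medium in the frame of jar_medium between 0.06 and 0.066 m and horizontal distance between lid_large and jar_large below 0.008 m and z of lid_large in the frame of jar_large between 0.046 and 0.052 m and distance of each of staining_tank, jar_small, jar_medium, jar_large from where it was at the start of the episode below 0.05 m); the robot touches nothing.
It fails at once if the slide rack is tipped by more than 0.6 rad (angle between slide_rack's own z axis and vertical above 0.6 rad).
It fails at once if the slide rack is dropped into the dish (inside it, faster than 0.6 m/s) (horizontal distance between slide_rack and staining_tank below 0.03 m and z of slide_rack in the frame of staining_tank below 0.055 m and linear speed of slide_rack above 0.6 m/s).
It fails at once if a lid is dropped on its dish or jar (less than 20 mm above it, faster than 0.6 m/s) ((horizontal distance between tank_lid and staining_tank below 0.03 m and z of tank_lid in the frame of staining_tank below 0.085 m and linear speed of tank_lid above 0.6 m/s) or (horizontal distance between lid_small and jar_small below 0.03 m and z of lid_small in the frame of jar_small below 0.099 m and linear speed of lid_small above 0.6 m/s) or (horizontal distance between lid_medium and jar_medium below 0.03 m and z of lid_medium in the frame of jar_medium below 0.083 m and linear speed of lid_medium above 0.6 m/s) or (horizontal distance between lid_large and jar_large below 0.03 m and z of lid_large in the frame of jar_large below 0.069 m and linear speed of lid_large above 0.6 m/s)).
It fails at once if the dish or a jar is tipped by more than 0.35 rad (angle between any of staining_tank, jar_small, jar_medium, jar_large's own z axis and vertical above 0.35 rad).
It also fails if it takes over 138 s, if anything falls off the work surface, if the arm or the gripper's body presses on something with over 40 N, if the wrist force passes 120 N, or if a joint passes its speed limit or range.

### The arm

A 6-joint arm with a two-finger parallel gripper is mounted at the origin on a cart in front of the work surface, level with it; the furniture and walls round the work are solid. World frame = base frame: x ahead of the robot, y to its left, z up, the work surface at z = 0. Lengths are in m, angles in rad, forces in N, time in s.
With the tool pointing down it reaches from about 0.35 to 0.925 m from the base axis. Payload 6.4 kg.
Tool frame: the origin (TCP) lies at the very end of the fingers, on their centre line; the grasp point (between the pads) lies tcp_to_grasp behind it (tcp_to_grasp is the distance from the TCP to the grasp point, in m); z points along the fingers, y is the line along which they close (so a half turn about z gives the same grasp; the last joint's range is limited). The gripper opens to 94 mm and grips with 3 to 60 N. Pads are 16 mm wide; open, the fingers measure 119 mm over their backs; the gripper's body (75 mm by 177 mm) begins 78 mm behind the grasp point.
Start: joints at [-1.487, 0.245, 1.558, -0, 1.339, -0.174], TCP at [0.166, -0.629, 0.205] pointing down, gripper open.
Joint ranges: [-3.13, 3.13], [-1.02, 2.26], [0.13, 2.54], [-0.95, 4.09], [0.21, 2.88], [-2.74, 2.74]. Speed limits (rad/s): [2.57, 2.57, 3.14, 3.14, 3.14, 3.14].

### API

Orientations are given as a unit quaternion [w, x, y, z].
In Python, from rig import * gives the robot as it stands.
- The arm moves only by the tool arm_command, never from a script. Its argument "commands" is a list of rows, each an object with "jaw": the finger opening in m, from 0 to 0.094; "dp": the shift along the tool's x, y, z in m, a list of three; "roll": the turn about the tool's z in degrees. A call has 1 to 5 rows; each row shifts and turns the commanded pose from where the row before left it, along the tool's axes as they then stand; what a row does not reach is not made up. A row lasts 1/8 s, in which the tool goes at most 62.5 mm and 10.7 degrees, less where a joint would pass 70% of its speed; a pose out of reach is approached as far as the arm can. A call is refused whole if a number of a shift passes 0.0625 or a number of a turn 10.7, either way. A call with a gripper value outside its range is refused whole. The fingers move at their own pace and stop on an object; "squeeze" is the grip in N (left out, the last holds). Time passes only in rows, so rows that do not move let the fingers close. It gives the time, the measured TCP pose, the force, the opening and the grip force at its end, in the units of the state.
- read_state(): the state, without advancing time (a new reading comes with each control period).
- snapshot(name): name is "scene" or "top"; returns the picture (420x560x3 uint8, blue, green, red); there is no depth.
- get_calibration(name): a dict with "fx", "fy", "cx", "cy" (pixels), "T" (4x4, takes a point from camera to world coordinates). Camera axes: x right, y up, looking along -z (the intrinsics and any distortion apply to the point x, -y, -z); pixel columns grow to the right and rows downward; lengths in m; the calibration is good to about 2 mm. A picture is of the moment at which its call begins. get_calibration takes no time and is no camera call.
- finish_job(): hands the job in; it is judged then, once.
The state is a dict: "clock": time; "q": joint angles; "dq": joint speeds; "joint_torque": joint torques, N m; "eef_pos": TCP position; "orientation": TCP orientation; "contact_force": force on the tool from outside, world axes, zero at the start; "wrist_torque": the same for the moment, N m; "opening": finger opening in m; "grip_force": force on a finger pad.
Only numpy, scipy, OpenCV 4.12 (cv2) and the standard library are available. Lean on these libraries where they do the work, as an engineer would, in place of code of your own. Each camera call takes 0.05 s, during which the arm holds its last target. There are 200 camera calls.

## Working session

There is one attempt and no reset: what is moved stays moved. The work goes in short steps, Python scripts to look and compute and a tool call to move; the robot and the scene stay as the last step left them, time stands still between calls to the robot, and variables do not carry over. Pictures are saved under pics/ and viewed, at most 14 in all, crops included, and the job is handed in when it is done.

Besides the shell and the picture viewer there is one more tool, called as name(argument=value, ...) on one line, values as JSON. arm_command: Moves the arm, as the interface text tells. Its arguments: {"type":"object","properties":{"commands":{"type":"array"},"squeeze":{"type":"number"}},"required":["commands"]}

```bash
mkdir -p pics; ls; python3 - <<'E'
from rig import *
import cv2,numpy as np
for n in("scene","top"):
    im=snapshot(n);cv2.imwrite(f"pics/{n}0.png",im);np.save(f"pics/{n}0.npy",im)
    c=get_calibration(n);print(n,{k:(np.round(v,4).tolist() if k=="T" else v) for k,v in c.items()})
s=read_state();print(s)
E
```

```text
pics
scene {'fx': 397.20328286002785, 'fy': 397.20328286002785, 'cx': 285.967836903126, 'cy': 208.8542611884428, 'T': [[-0.7768, 0.357, -0.5187, -0.1716], [-0.6296, -0.4586, 0.6272, 0.8158], [-0.0139, 0.8138, 0.581, 0.7733], [0.0, 0.0, 0.0, 1.0]]}
top {'fx': 516.7668755168752, 'fy': 516.7668755168752, 'cx': 282.98841316067586, 'cy': 211.50768190050746, 'T': [[0.0193, 0.9979, -0.0621, 0.3903], [-0.9998, 0.0199, 0.008, 0.0524], [0.0092, 0.0619, 0.998, 1.5043], [0.0, 0.0, 0.0, 1.0]]}
{'clock': 0.1, 'q': array([-1.48706366e+00,  2.45739996e-01,  1.55888077e+00, -3.05091710e-05,
        1.33869415e+00, -1.74100385e-01]), 'dq': array([-0.00123059, -0.00050508, -0.00284265,  0.0006498 ,  0.00052425,
       -0.00165581]), 'joint_torque': array([-9.60365867e-06, -4.16918314e+01, -3.15524447e+01,  6.86572376e-02,
        3.10300954e-02, -6.17397495e-05]), 'eef_pos': array([ 0.16569234, -0.62796961,  0.20446436]), 'orientation': array([-8.60920734e-04,  9.91700946e-01,  1.28563181e-01,  2.40685441e-05]), 'contact_force': array([ 0.68645982, -0.21762993, -0.06380457]), 'wrist_torque': array([0.01587904, 0.02074338, 0.00604366]), 'grip_force': 0.0, 'opening': 0.09398797052746194}
```

View pics/scene0.png

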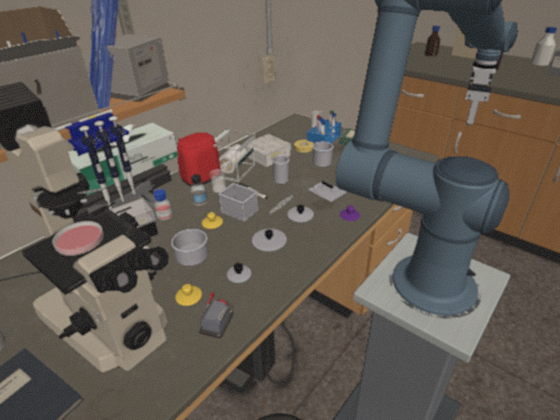

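View pics/top0.png

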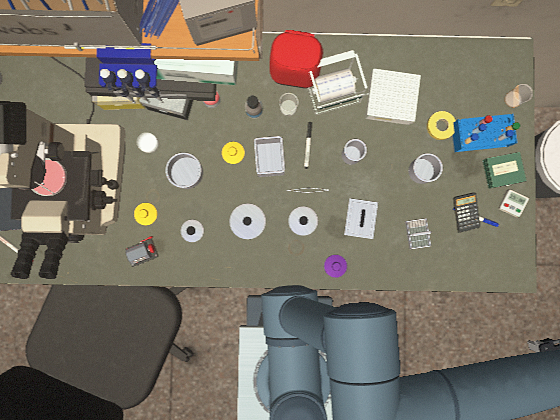

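```bash
python3 -c "
import rig;print([n for n in dir(rig) if n[0]!='_'])
s=rig.read_state();print(s.get('tcp_to_grasp'),getattr(rig,'tcp_to_grasp',None))"
```

```text
['IKError', 'finish_job', 'get_calibration', 'read_state', 'snapshot', 'tcp_to_grasp']
None 0.0188
```

The scene view shows the arm hiding the rack. In the top view I can place these:

| Thing | Top-view pixel |
|---|---|
| Large jar | (183,170) |
| Dish | (269,155) |
| Small jar | (355,150) |
| Medium jar | (427,167) |
| Small lid | (192,231) |
| Large lid | (247,221) |
| Medium lid | (303,220) |
| Tank lid | (361,218) |
| Slide rack | (418,233) |

These could be mistaken for what I want:
- **Slide rack:** wire rack (418,233) or white tube rack (337,85). I choose (418,233), because it is small with slides and a strap.
- **Small lid:** steel (192,231), yellow (233,152), (145,213) and (442,125), or purple (336,266). I choose the steel one.

Next is a close crop to check these choices.

```bash
cat > h.py <<'E'
import numpy as np,cv2
from rig import *
def ray(n,u,v):
    c=get_calibration(n);T=np.array(c["T"])
    d=np.array([(u-c["cx"])/c["fx"],-(v-c["cy"])/c["fy"],-1.]);return T[:3,3],T[:3,:3]@d
def onz(n,u,v,z):
    o,d=ray(n,u,v);return o+d*(z-o[2])/d[2]
def proj(n,p):
    c=get_calibration(n);T=np.array(c["T"]);q=T[:3,:3].T@(np.asarray(p,float)-T[:3,3])
    return c["cx"]-c["fx"]*q[0]/q[2], c["cy"]+c["fy"]*q[1]/q[2]
def tri(a,b):  # top px, scene px -> point, gap
    o1,d1=ray("top",*a);o2,d2=ray("scene",*b)
    d1=d1/np.linalg.norm(d1);d2=d2/np.linalg.norm(d2)
    t=np.linalg.lstsq(np.c_[d1,-d2],o2-o1,rcond=None)[0]
    p,q=o1+t[0]*d1,o2+t[1]*d2;return (p+q)/2,np.linalg.norm(p-q)
E
python3 - <<'E'
import cv2
im=cv2.imread("pics/top0.png")
a=cv2.resize(im[125:255,140:300],None,fx=5,fy=4.5,interpolation=cv2.INTER_CUBIC)
a=cv2.resize(im[130:255,155:315],None,fx=4.6,fy=4.6,interpolation=cv2.INTER_CUBIC);cv2.imwrite("pics/cA.png",a)
a=cv2.resize(im[130:255,295:455],None,fx=4.6,fy=4.6,interpolation=cv2.INTER_CUBIC);cv2.imwrite("pics/cB.png",a)
E
```

```text
(no output)
```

View pics/cA.png

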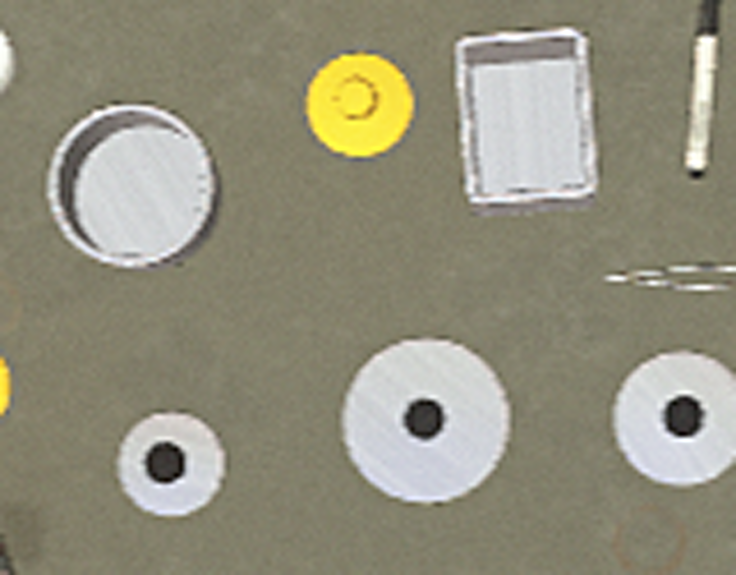

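View pics/cB.png

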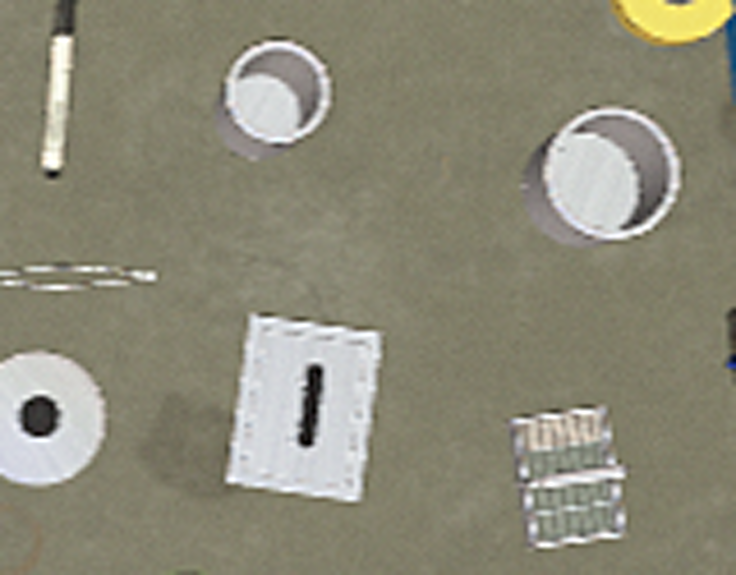

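Crop A shows the large jar, dish, large lid and small lid; crop B shows the small and medium jars, tank lid and slide rack. The rack's strap runs from crop (527,484) to (622,470). The choices are confirmed, so now I measure.

```bash
cat > m.py <<'E'
from h import *
T=cv2.imread("pics/top0.png");S=cv2.imread("pics/scene0.png");K=4
def comp(im,seed,r,thr,dark=False,hull=True):
    u,v=seed;x0,y0=u-r,v-r;c=im[y0:v+r+1,x0:u+r+1]
    c=cv2.resize(c,None,fx=K,fy=K,interpolation=cv2.INTER_CUBIC)
    g=c.max(2) if dark else c.min(2)
    m=((g<thr) if dark else (g>thr)).astype(np.uint8)
    cs,_=cv2.findContours(m,cv2.RETR_EXTERNAL,cv2.CHAIN_APPROX_NONE)
    k=max(cs,key=cv2.contourArea)
    if hull:k=cv2.convexHull(k)
    return (k.reshape(-1,2)+.5)/K-.5+[x0,y0]
def circ(n,im,seed,r,thr,z,dark=False):
    k=comp(im,seed,r,thr,dark);P=np.array([onz(n,*p,z)[:2] for p in k])*1000
    # dense resample then ellipse
    (c,ax,an)=cv2.fitEllipse(P.astype(np.float32));(mc,mr)=cv2.minEnclosingCircle(P.astype(np.float32))
    return np.round(c,1),np.round(ax,1),np.round(mc,1),round(2*mr,1)
if __name__=="__main__":
  for nm,s,r,z in[("jL",(183,170),24,.058),("jS",(355,150),18,.088),("jM",(429,167),20,.072),("lS",(192,231),16,.013),("lL",(247,221),23,.013),("lM",(303,220),20,.013)]:
    print(nm,*circ("top",T,s,r,130 if nm[0]=='l' else 150,z))
  for nm,s,ss in[("lS",(192,231),(239,268)),("lL",(247,221),(268,234)),("lM",(303,220),(300,212)),("tl",(362,218),(327,186))]:
    k=comp(T,s,10,80,True);a=k.min(0)/2+k.max(0)/2;k2=comp(S,ss,8,80,True);b=k2.min(0)/2+k2.max(0)/2
    p,g=tri(a,b);print(nm,"knob",a.round(1),b.round(1),(p*1000).round(1),"gap",round(g*1000,1),"atz",(onz("top",*a,.038)*1000).round(1))
    if nm=="tl":
        r=cv2.minAreaRect(np.array([onz("top",*p,.042)[:2]*1000 for p in k],np.float32));print(r)
  for nm,s,r,z in[("dish",(270,155),23,.074),("tl",(361,218),24,.014),("rack",(418,233),22,.03)]:
    k=comp(T,s,r,120 if nm!='rack' else 150);P=np.array([onz("top",*p,z)[:2]*1000 for p in k],np.float32)
    print(nm,cv2.minAreaRect(P), cv2.boxPoints(cv2.minAreaRect(P)).round(0).tolist())
  a,b=onz("top",409.6,235.2,.054),onz("top",430.2,232.2,.054);print("strap",a*1000,b*1000)
E
python3 m.py
```

```text
jL [592.3 324.8] [100.3 100.8] [592.1 325. ] 101.9
jS [ 654.3 -154.9] [62.5 64.2] [ 654.8 -154.8] 64.7
jM [ 611.4 -361.5] [81.2 82.9] [ 611.  -361.6] 83.4
lS [423.  302.4] [66.1 68.2] [423.3 302.2] 68.4
lL [453.7 143.3] [104.5 106.4] [453.4 143.3] 106.6
lM [458.1 -17. ] [85.8 87. ] [458.4 -17. ] 87.7
lS knob [190.4 230.1] [237.8 267.4] [423.5 302.9  31. ] gap 0.4 atz [423.5 301.9  38. ]
lL knob [246.8 220.6] [268.4 233.9] [453.9 143.5  28.8] gap 0.2 atz [453.5 143.   38. ]
lM knob [303.1 220. ] [300.  208.4] [458.8 -17.5  29. ] gap 0.2 atz [458.5 -17.   38. ]
tl knob [362.  217.8] [326.9 183.9] [ 468.3 -184.7   36. ] gap 0.1 atz [ 468.2 -184.4   38. ]
((468.00567626953125, -184.02976989746094), (9.330587387084961, 49.75661087036133), 83.62842559814453)
dish ((633.3300170898438, 83.04458618164062), (113.69860076904297, 83.63432312011719), 5.510157108306885) [[573.0, 119.0], [581.0, 36.0], [694.0, 47.0], [686.0, 130.0]]
tl ((468.0583190917969, -184.75668334960938), (87.98017883300781, 110.56945037841797), 82.62177276611328) [[408.0, -221.0], [517.0, -235.0], [529.0, -148.0], [419.0, -134.0]]
rack ((456.6478271484375, -342.5938720703125), (24.039676666259766, 60.05057907104492), 9.215764045715332) [[440.0, -315.0], [450.0, -374.0], [473.0, -370.0], [464.0, -311.0]]
strap [ 420.8736296  -316.26133599   54.        ] [ 430.43455865 -374.28599219   54.        ]
```

```bash
python3 - <<'E'
from m import *
# dish rim, bright only
for thr in(140,165,185):
    k=comp(T,(270,155),23,thr);P=np.array([onz("top",*p,.074)[:2]*1000 for p in k],np.float32);print("dish",thr,cv2.minAreaRect(P))
cor=np.array([[457,38],[582,30],[596,193],[472,203]])/4.6+[155,130]-.4
W=np.array([onz("top",*c,.074)*1000 for c in cor]);print(W.round(1),W.mean(0))
# rack frame corners at z=.03
cor=np.array([[512,418],[604,406],[625,536],[533,548]])/4.6+[295,130]-.4
for z in(.03,.04):
    W=np.array([onz("top",*c,z)*1000 for c in cor]);print("rack",z,W.round(1).tolist(),W.mean(0))
# rim predicted in scene for checking
for n,p in[("jL",(.5923,.3248,.058)),("jS",(.6543,-.1549,.088)),("jM",(.6114,-.3615,.072)),("dish",(.634,.083,.074)),("rack",(.426,-.345,.05))]:print(n,np.round(proj("scene",p),1))
a=cv2.resize(S[135:275,165:345],None,fx=4.2,fy=4.2,interpolation=cv2.INTER_CUBIC)
for k in[("jL",.5923,.3248,.058,48),("jS",.6543,-.1549,.088,29),("jM",.6114,-.3615,.072,38.5)]:
    t=np.linspace(0,2*np.pi,60)
    pts=np.array([proj("scene",(k[1]+k[4]/1000*np.cos(x),k[2]+k[4]/1000*np.sin(x),k[3])) for x in t])
    for p in pts:
        cv2.circle(a,tuple(int(q) for q in (p+.4-[165,135])*4.2),1,(0,0,255),-1)
for p in [proj("scene",w) for w in np.array([onz("top",*c,.074) for c in np.array([[457,38],[582,30],[596,193],[472,203]])/4.6+[155,130]-.4])]:
    cv2.circle(a,tuple(int(q) for q in (np.array(p)+.4-[165,135])*4.2),3,(0,0,255),-1)
cv2.imwrite("pics/sc1.png",a)
E
```

```text
dish 140 ((636.9624633789062, 83.103515625), (105.64537811279297, 82.43606567382812), 6.024015426635742)
dish 165 ((637.0377197265625, 83.45767211914062), (104.78262329101562, 80.42892456054688), 5.927786827087402)
dish 185 ((637.2499389648438, 83.71466064453125), (103.70195007324219, 80.05170440673828), 5.524230480194092)
[[684.  126.2  74. ]
 [690.5  50.3  74. ]
 [590.8  39.8  74. ]
 [583.2 114.8  74. ]] [637.12083945  82.75918772  74.        ]
rack 0.03 [[463.3, -311.6, 30.0], [471.9, -368.9, 30.0], [391.4, -382.2, 30.0], [382.9, -325.0, 30.0]] [ 427.36536408 -346.93227904   30.        ]
rack 0.04 [[462.8, -309.1, 40.0], [471.4, -366.1, 40.0], [391.4, -379.2, 40.0], [382.9, -322.4, 40.0]] [ 427.11367699 -344.22347594   40.        ]
jL [188.6 238.7]
jS [280.2 158.4]
jM [322.5 145.2]
dish [238.1 192. ]
rack [361.3 166.1]
```

View pics/sc1.png

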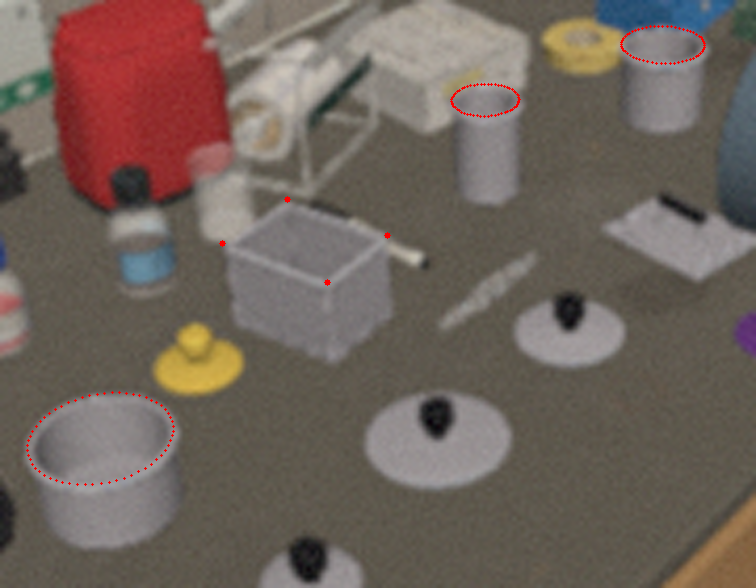

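arm_command(commands=[{"jaw":0.094,"dp":[0,0,0],"roll":-10.5},{"jaw":0.094,"dp":[0,0,0],"roll":-10.5},{"jaw":0.094,"dp":[0,0,0],"roll":-10.5},{"jaw":0.094,"dp":[0,0,0],"roll":-10.5}])

```text
clock: 0.6
eef_pos: [0.1657, -0.6282, 0.2048]
orientation: [-0.0, 0.878, 0.478, 0.0]
contact_force: [0.8, -0.1, -0.1]
opening: 0.0941
grip_force: 0.0
```

arm_command(commands=[{"jaw":0.094,"dp":[0,0,0],"roll":-10.5},{"jaw":0.094,"dp":[0,0,0],"roll":-10.5},{"jaw":0.094,"dp":[0,0,0],"roll":-10.5},{"jaw":0.094,"dp":[0,0,0],"roll":-10.5}])

```text
clock: 1.1
eef_pos: [0.1657, -0.6282, 0.2048]
orientation: [-0.0, 0.649, 0.761, 0.0]
contact_force: [-0.7, 1.2, 0.0]
opening: 0.0939
grip_force: 0.0
```

The overlay shows the projected rims of the three jars and the dish about 1 px (roughly 3 mm) up and left of the real ones in the scene view. They agree otherwise, so the listed heights are confirmed. Next is the move over the rack.

```bash
cat > go.py <<'E'
from h import *
import sys
def go(x,y,z,phi):
    s=read_state();p=s["eef_pos"]*1000;w,a,b,c=s["orientation"];f=np.degrees(2*np.arctan2(b,a))
    r=(f-phi+180)%360-180;f2=np.radians(phi)  # roll first, then shift in the turned axes
    d=np.array([x,y])-p[:2];print("now",p.round(1),"phi",round(f,1),"roll",round(r,1),"dx,dy,dz",round(d@[np.cos(f2),np.sin(f2)],1),round(d@[np.sin(f2),-np.cos(f2)],1),round(p[2]-z,1),"force",s["contact_force"].round(1),"open",round(s["opening"]*1000,1),"t",s["clock"],"tilt",round(float(np.hypot(w,c))*2,4))
if __name__=="__main__":go(*map(float,sys.argv[1:5]))
E
python3 go.py 426.5 -345 90 99.4
```

```text
now [ 165.7 -628.2  204.8] phi 99.1 roll -0.3 dx,dy,dz 236.8 303.5 114.8 force [-0.7  1.2  0. ] open 93.9 t 1.1 tilt 0.0011
```

arm_command(commands=[{"jaw":0.094,"dp":[0.0296,0.038,0.01],"roll":-0.3},{"jaw":0.094,"dp":[0.0296,0.038,0.01],"roll":0},{"jaw":0.094,"dp":[0.0296,0.038,0.01],"roll":0},{"jaw":0.094,"dp":[0.0296,0.038,0.01],"roll":0}])

```text
clock: 1.6
eef_pos: [0.2981, -0.4863, 0.1647]
orientation: [-0.0, 0.649, 0.761, 0.0]
contact_force: [-0.3, -0.8, 0.7]
opening: 0.0942
grip_force: 0.0
```

arm_command(commands=[{"jaw":0.094,"dp":[0.0296,0.038,0.01],"roll":0},{"jaw":0.094,"dp":[0.0296,0.038,0.01],"roll":0},{"jaw":0.094,"dp":[0.0296,0.038,0.01],"roll":0},{"jaw":0.094,"dp":[0.0296,0.0375,0.01],"roll":0},{"jaw":0.07,"dp":[0,0,0.01],"roll":0}])

```text
clock: 2.22
eef_pos: [0.4295, -0.3447, 0.1146]
orientation: [-0.0, 0.647, 0.762, 0.0]
contact_force: [-0.2, -1.5, 0.1]
opening: 0.0868
grip_force: 0.0
```

```bash
python3 go.py 426.5 -345 33 99.4; python3 - <<'E'
from h import *
im=snapshot("scene");cv2.imwrite("pics/s2.png",im)
cv2.imwrite("pics/s2c.png",cv2.resize(im[90:210,300:440],None,fx=5,fy=5,interpolation=cv2.INTER_CUBIC))
E
```

```text
now [ 429.5 -344.7  114.6] phi 99.3 roll -0.1 dx,dy,dz 0.2 -3.0 81.6 force [-0.2 -1.5  0.1] open 86.8 t 2.225 tilt 0.001
```

View pics/s2c.png

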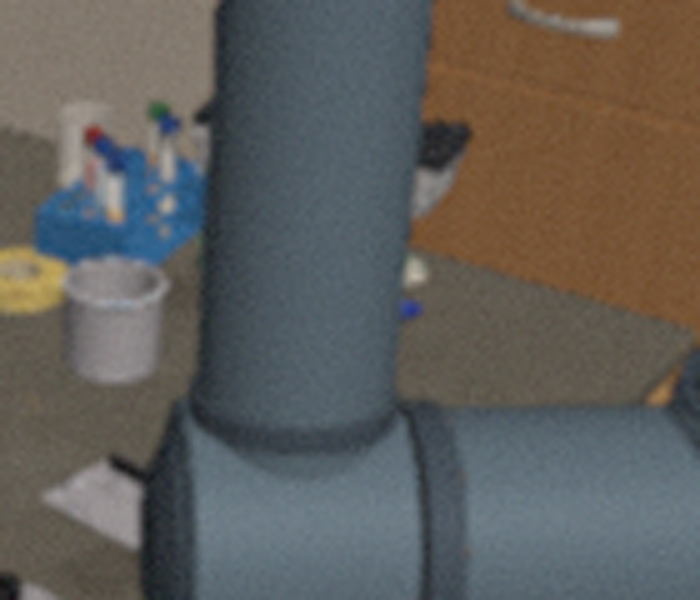

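The rack is hidden behind the upper arm in this view. I'll descend using the top-view fix and watch the force.

arm_command(commands=[{"jaw":0.06,"dp":[0,-0.003,0.03],"roll":0},{"jaw":0.05,"dp":[0,0,0.025],"roll":0},{"jaw":0.05,"dp":[0,0,0.016],"roll":0},{"jaw":0.05,"dp":[0,0,0.01],"roll":0},{"jaw":0.05,"dp":[0,0,0],"roll":0}])

```text
clock: 2.9
eef_pos: [0.425, -0.3476, 0.0341]
orientation: [-0.0, 0.649, 0.761, 0.0]
contact_force: [-0.6, -0.6, 0.3]
opening: 0.0499
grip_force: 0.0
```

```bash
python3 go.py 426.5 -345 33 99.4
```

```text
now [ 425.  -347.6   34.1] phi 99.0 roll -0.4 dx,dy,dz 2.3 1.9 1.1 force [-0.6 -0.6  0.3] open 49.9 t 2.9 tilt 0.0008
```

arm_command(commands=[{"jaw":0.03,"dp":[0.002,0.0015,0],"roll":0},{"jaw":0.015,"dp":[0,0,0],"roll":0},{"jaw":0.0,"dp":[0,0,0],"roll":0},{"jaw":0.0,"dp":[0,0,0],"roll":0},{"jaw":0.0,"dp":[0,0,0],"roll":0}], squeeze=20)

```text
clock: 3.52
eef_pos: [0.4264, -0.3453, 0.0346]
orientation: [-0.0, 0.649, 0.761, -0.0]
contact_force: [0.1, 0.6, 0.3]
opening: 0.0087
grip_force: 20.0
```

arm_command(commands=[{"jaw":0.0,"dp":[0,0,0],"roll":0},{"jaw":0.0,"dp":[0,0,-0.01],"roll":0},{"jaw":0.0,"dp":[0,0,-0.03],"roll":0},{"jaw":0.0,"dp":[0,0,-0.03],"roll":0},{"jaw":0.0,"dp":[0,0,-0.03],"roll":0}])

```text
clock: 4.15
eef_pos: [0.4263, -0.345, 0.1354]
orientation: [-0.0, 0.649, 0.761, 0.0]
contact_force: [0.1, 0.5, -2.4]
opening: 0.0089
grip_force: 20.0
```

```bash
python3 go.py 637 83.2 130 95.8;python3 go.py 637 83.2 130 95.8
```

```text
now [ 426.3 -345.   135.4] phi 99.1 roll 3.3 dx,dy,dz 404.7 252.9 5.4 force [ 0.1  0.5 -2.4] open 8.9 t 4.15 tilt 0.0004
now [ 426.3 -345.   135.4] phi 99.1 roll 3.3 dx,dy,dz 404.7 252.9 5.4 force [ 0.1  0.5 -2.4] open 8.9 t 4.15 tilt 0.0004
```

arm_command(commands=[{"jaw":0.0,"dp":[0,0,0],"roll":3.3},{"jaw":0.0,"dp":[0.02,0.0125,0],"roll":0},{"jaw":0.0,"dp":[0.0405,0.0253,0],"roll":0},{"jaw":0.0,"dp":[0.0405,0.0253,0],"roll":0},{"jaw":0.0,"dp":[0.0405,0.0253,0],"roll":0}])

```text
clock: 4.78
eef_pos: [0.5005, -0.1941, 0.1346]
orientation: [0.0, 0.671, 0.742, 0.0]
contact_force: [0.4, -0.5, -1.1]
opening: 0.0087
grip_force: 20.0
```

arm_command(commands=[{"jaw":0.0,"dp":[0.0405,0.0253,0],"roll":0},{"jaw":0.0,"dp":[0.0405,0.0253,0],"roll":0},{"jaw":0.0,"dp":[0.0405,0.0253,0],"roll":0},{"jaw":0.0,"dp":[0.0405,0.0253,0],"roll":0},{"jaw":0.0,"dp":[0.0405,0.0253,0],"roll":0}])

```text
clock: 5.4
eef_pos: [0.606, 0.0202, 0.1346]
orientation: [-0.0, 0.671, 0.742, -0.0]
contact_force: [-0.9, -0.2, -1.8]
opening: 0.0085
grip_force: 20.0
```

arm_command(commands=[{"jaw":0.0,"dp":[0.0405,0.0253,0],"roll":0},{"jaw":0.0,"dp":[0.02,0.0125,0],"roll":0},{"jaw":0.0,"dp":[0,0,0],"roll":0},{"jaw":0.0,"dp":[0,0,0],"roll":0},{"jaw":0.0,"dp":[0,0,0],"roll":0}])

```text
clock: 6.02
eef_pos: [0.6369, 0.0813, 0.1344]
orientation: [-0.0, 0.671, 0.741, -0.0]
contact_force: [-0.4, 0.1, -2.9]
opening: 0.0087
grip_force: 20.0
```

```bash
python3 go.py 637 83.2 130 95.8;python3 - <<'E'
from h import *
for n,b in(("scene",(120,220,170,310)),("top",(120,205,205,320))):
    im=snapshot(n);cv2.imwrite(f"pics/{n}3.png",im)
    c=cv2.resize(im[b[0]:b[1],b[2]:b[3]],None,fx=5.6,fy=5.6,interpolation=cv2.INTER_CUBIC);cv2.imwrite(f"pics/{n}3c.png",c)
a=cv2.imread("pics/scene3c.png");cv2.imwrite("pics/sc3.png",a)
E
```

```text
now [636.9  81.3 134.4] phi 95.7 roll -0.1 dx,dy,dz 1.9 0.3 4.4 force [-0.4  0.1 -2.9] open 8.7 t 6.025 tilt 0.0005
```

View pics/sc3.png

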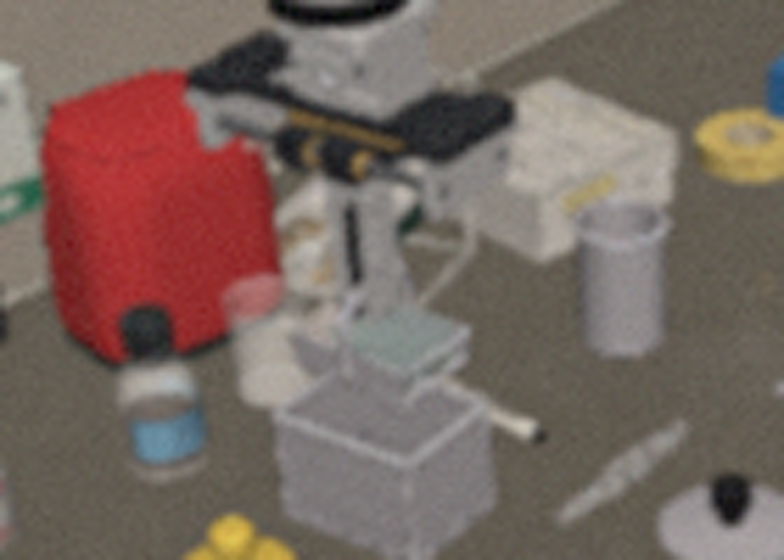

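The rack hangs level above the dish, lined up by eye. Lowering it in steps and watching the force.

arm_command(commands=[{"jaw":0.0,"dp":[0.0015,0,0.015],"roll":0},{"jaw":0.0,"dp":[0,0,0.01],"roll":0},{"jaw":0.0,"dp":[0,0,0.01],"roll":0},{"jaw":0.0,"dp":[0,0,0.005],"roll":0},{"jaw":0.0,"dp":[0,0,0],"roll":0}])

```text
clock: 6.75
eef_pos: [0.6368, 0.0841, 0.0939]
orientation: [-0.0, 0.671, 0.742, -0.0]
contact_force: [-0.0, 0.6, -2.0]
opening: 0.009
grip_force: 20.0
```

```bash
python3 go.py 637 83.2 38.5 95.8
```

```text
now [636.8  84.1  93.9] phi 95.8 roll -0.0 dx,dy,dz -0.9 0.1 55.4 force [-0.   0.6 -2. ] open 9.0 t 6.75 tilt 0.001
```

arm_command(commands=[{"jaw":0.0,"dp":[0,0,0.015],"roll":0},{"jaw":0.0,"dp":[0,0,0.015],"roll":0},{"jaw":0.0,"dp":[0,0,0.012],"roll":0},{"jaw":0.0,"dp":[0,0,0.007],"roll":0},{"jaw":0.0,"dp":[0,0,0.002],"roll":0}])

```text
clock: 7.38
eef_pos: [0.6368, 0.0841, 0.0427]
orientation: [-0.0, 0.671, 0.742, -0.0]
contact_force: [0.2, 0.6, -1.0]
opening: 0.0088
grip_force: 20.0
```

arm_command(commands=[{"jaw":0.0,"dp":[0,0,0.002],"roll":0},{"jaw":0.0,"dp":[0,0,0.001],"roll":0},{"jaw":0.0,"dp":[0,0,0.001],"roll":0},{"jaw":0.0,"dp":[0,0,0],"roll":0}])

```text
clock: 7.88
eef_pos: [0.6371, 0.0841, 0.0396]
orientation: [0.0, 0.671, 0.742, 0.0]
contact_force: [-0.8, -0.0, -2.4]
opening: 0.0088
grip_force: 20.0
```

```bash
python3 go.py 637 83.2 38.5 95.8
```

```text
now [637.1  84.1  39.6] phi 95.8 roll -0.0 dx,dy,dz -0.9 -0.2 1.1 force [-0.8 -0.  -2.4] open 8.8 t 7.875 tilt 0.0002
```

Still hanging from the gripper, so a little lower until it touches. Then open and rise.

arm_command(commands=[{"jaw":0.0,"dp":[0,0,0.001],"roll":0},{"jaw":0.0,"dp":[0,0,0.001],"roll":0},{"jaw":0.0,"dp":[0,0,0],"roll":0}])

```text
clock: 8.25
eef_pos: [0.6373, 0.0841, 0.0386]
orientation: [0.0, 0.671, 0.742, 0.0]
contact_force: [-3.1, 0.5, 5.8]
opening: 0.0087
grip_force: 20.0
```

arm_command(commands=[{"jaw":0.02,"dp":[0,0,0],"roll":0},{"jaw":0.028,"dp":[0,0,0],"roll":0},{"jaw":0.028,"dp":[0,0,0],"roll":0},{"jaw":0.028,"dp":[0,0,0],"roll":0}])

```text
clock: 8.75
eef_pos: [0.6371, 0.0841, 0.0374]
orientation: [0.0, 0.671, 0.742, -0.0]
contact_force: [0.5, -0.2, 1.5]
opening: 0.0281
grip_force: 0.0
```

arm_command(commands=[{"jaw":0.028,"dp":[0,0,-0.02],"roll":0},{"jaw":0.028,"dp":[0,0,-0.03],"roll":0},{"jaw":0.028,"dp":[0,0,-0.04],"roll":0},{"jaw":0.05,"dp":[0,0,-0.04],"roll":0},{"jaw":0.05,"dp":[0,0,0],"roll":0}])

```text
clock: 9.38
eef_pos: [0.6401, 0.084, 0.1735]
orientation: [0.004, 0.671, 0.742, 0.003]
contact_force: [0.0, 0.1, -0.5]
opening: 0.0444
grip_force: 0.0
```

```bash
python3 go.py 468.2 -184.4 100 172.8; python3 go.py 468.2 -184.4 100 -7.2
```

```text
now [640.1  84.  173.5] phi 95.8 roll -77.0 dx,dy,dz 136.9 -287.9 73.5 force [ 0.   0.1 -0.5] open 44.4 t 9.375 tilt 0.0099
now [640.1  84.  173.5] phi 95.8 roll 103.0 dx,dy,dz -136.9 287.9 73.5 force [ 0.   0.1 -0.5] open 44.4 t 9.375 tilt 0.0099
```

arm_command(commands=[{"jaw":0.05,"dp":[0,0,0],"roll":-9.6},{"jaw":0.05,"dp":[0,0,0],"roll":-9.6},{"jaw":0.05,"dp":[0,0,0],"roll":-9.6},{"jaw":0.05,"dp":[0,0,0],"roll":-9.6}])

```text
clock: 9.88
eef_pos: [0.6364, 0.0841, 0.1665]
orientation: [-0.001, 0.387, 0.922, -0.0]
contact_force: [0.3, 0.6, -0.3]
opening: 0.0501
grip_force: 0.0
```

arm_command(commands=[{"jaw":0.05,"dp":[0,0,0],"roll":-9.6},{"jaw":0.05,"dp":[0,0,0],"roll":-9.6},{"jaw":0.05,"dp":[0,0,0],"roll":-9.6},{"jaw":0.05,"dp":[0,0,0],"roll":-9.8}])

```text
clock: 10.38
eef_pos: [0.6364, 0.0841, 0.1665]
orientation: [-0.001, 0.06, 0.998, -0.0]
contact_force: [-0.2, 0.2, 0.0]
opening: 0.05
grip_force: 0.0
```

arm_command(commands=[{"jaw":0.05,"dp":[0.0195,-0.041,0],"roll":0},{"jaw":0.05,"dp":[0.0195,-0.041,0],"roll":0},{"jaw":0.05,"dp":[0.0195,-0.041,0],"roll":0},{"jaw":0.05,"dp":[0.0195,-0.041,0.01],"roll":0}])

```text
clock: 10.88
eef_pos: [0.5382, -0.0699, 0.1575]
orientation: [0.0, 0.063, 0.998, -0.0]
contact_force: [-0.6, 0.2, 0.1]
opening: 0.0504
grip_force: 0.0
```

arm_command(commands=[{"jaw":0.05,"dp":[0.0195,-0.041,0.01],"roll":0},{"jaw":0.05,"dp":[0.0195,-0.041,0.02],"roll":0},{"jaw":0.05,"dp":[0.0195,-0.041,0.02],"roll":0},{"jaw":0.05,"dp":[0,0,0.02],"roll":0},{"jaw":0.05,"dp":[0,0,0],"roll":0}])

```text
clock: 11.5
eef_pos: [0.4637, -0.1828, 0.0855]
orientation: [-0.002, 0.064, 0.998, 0.001]
contact_force: [0.0, 0.1, -0.2]
opening: 0.05
grip_force: 0.0
```

```bash
python3 go.py 468.2 -184.4 18 172.8; python3 - <<'E'
from h import *
im=snapshot("scene");cv2.imwrite("pics/scene4.png",im)
im=snapshot("top");cv2.imwrite("pics/top4.png",im)
c=cv2.resize(im[120:195,225:325],None,fx=5,fy=5,interpolation=cv2.INTER_CUBIC);cv2.imwrite("pics/t4.png",c)
E
```

```text
now [ 463.7 -182.8   85.5] phi 172.7 roll -0.1 dx,dy,dz -4.6 -1.1 67.5 force [ 0.   0.1 -0.2] open 50.0 t 11.5 tilt 0.0046
```

View pics/t4.png

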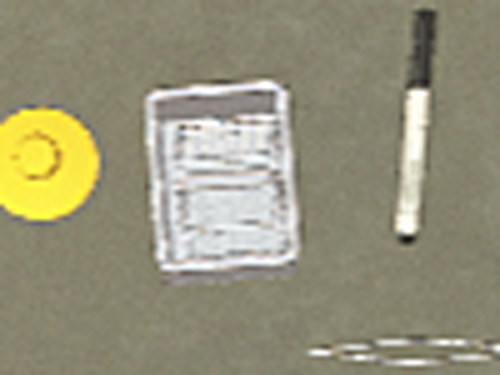

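The rack stands square in the dish at crop (222,190). Grasping the tank lid next.

arm_command(commands=[{"jaw":0.05,"dp":[-0.004,-0.001,0.02],"roll":0},{"jaw":0.05,"dp":[0,0,0.02],"roll":0},{"jaw":0.05,"dp":[0,0,0.018],"roll":0},{"jaw":0.05,"dp":[0,0,0.008],"roll":0},{"jaw":0.05,"dp":[0,0,0],"roll":0}])

```text
clock: 12.22
eef_pos: [0.4693, -0.1847, 0.0212]
orientation: [-0.0, 0.063, 0.998, 0.0]
contact_force: [0.3, 0.3, 0.0]
opening: 0.05
grip_force: 0.0
```

```bash
python3 go.py 468.2 -184.4 18 172.8
```

```text
now [ 469.3 -184.7   21.2] phi 172.8 roll -0.0 dx,dy,dz 1.1 0.2 3.2 force [0.3 0.3 0. ] open 50.0 t 12.225 tilt 0.0007
```

arm_command(commands=[{"jaw":0.03,"dp":[0.001,0,0.002],"roll":0},{"jaw":0.015,"dp":[0,0,0],"roll":0},{"jaw":0.0,"dp":[0,0,0],"roll":0},{"jaw":0.0,"dp":[0,0,0],"roll":0},{"jaw":0.0,"dp":[0,0,0],"roll":0}], squeeze=25)

```text
clock: 12.85
eef_pos: [0.4686, -0.185, 0.0197]
orientation: [0.0, 0.063, 0.998, -0.0]
contact_force: [-0.5, -1.1, 0.8]
opening: 0.0098
grip_force: 25.0
```

arm_command(commands=[{"jaw":0.0,"dp":[0,0,-0.01],"roll":0},{"jaw":0.0,"dp":[0,0,-0.03],"roll":0},{"jaw":0.0,"dp":[0,0,-0.04],"roll":0},{"jaw":0.0,"dp":[0,0,-0.03],"roll":0},{"jaw":0.0,"dp":[0,0,0],"roll":0}])

```text
clock: 13.48
eef_pos: [0.4699, -0.1858, 0.1322]
orientation: [0.002, 0.063, 0.998, -0.001]
contact_force: [-0.7, -0.3, -1.8]
opening: 0.0097
grip_force: 25.0
```

```bash
python3 go.py 637 83.2 130 185.8
```

```text
now [ 469.9 -185.8  132.2] phi 172.8 roll -13.0 dx,dy,dz -193.4 250.8 2.2 force [-0.7 -0.3 -1.8] open 9.7 t 13.475 tilt 0.0058
```

arm_command(commands=[{"jaw":0.0,"dp":[0,0,0],"roll":-6.5},{"jaw":0.0,"dp":[0,0,0],"roll":-6.5},{"jaw":0.0,"dp":[-0.0243,0.0312,0],"roll":0},{"jaw":0.0,"dp":[-0.0243,0.0312,0],"roll":0},{"jaw":0.0,"dp":[-0.0243,0.0312,0],"roll":0}])

```text
clock: 14.1
eef_pos: [0.5308, -0.0829, 0.1273]
orientation: [-0.001, -0.05, 0.999, 0.001]
contact_force: [0.3, -0.7, -2.0]
opening: 0.01
grip_force: 25.0
```

arm_command(commands=[{"jaw":0.0,"dp":[-0.0243,0.0312,0],"roll":0},{"jaw":0.0,"dp":[-0.0243,0.0312,0],"roll":0},{"jaw":0.0,"dp":[-0.0243,0.0312,0],"roll":0},{"jaw":0.0,"dp":[-0.0243,0.0312,0],"roll":0},{"jaw":0.0,"dp":[-0.0243,0.0312,0],"roll":0}])

```text
clock: 14.72
eef_pos: [0.6359, 0.0843, 0.1269]
orientation: [-0.002, -0.05, 0.999, 0.0]
contact_force: [0.8, 0.5, -1.1]
opening: 0.0098
grip_force: 25.0
```

arm_command(commands=[{"jaw":0.0,"dp":[0,0,0],"roll":0},{"jaw":0.0,"dp":[0,0,0],"roll":0},{"jaw":0.0,"dp":[0,0,0],"roll":0}])

```text
clock: 15.1
eef_pos: [0.6359, 0.0821, 0.1287]
orientation: [-0.001, -0.05, 0.999, 0.0]
contact_force: [-0.9, 0.8, -0.7]
opening: 0.01
grip_force: 25.0
```

```bash
python3 go.py 637 83.2 85 185.8
```

```text
now [635.9  82.1 128.7] phi 185.7 roll -0.1 dx,dy,dz -1.2 1.0 43.7 force [-0.9  0.8 -0.7] open 10.0 t 15.1 tilt 0.0014
```

Lowering the lid onto the dish until it touches.

arm_command(commands=[{"jaw":0.0,"dp":[-0.001,0.001,0.01],"roll":0},{"jaw":0.0,"dp":[0,0,0.01],"roll":0},{"jaw":0.0,"dp":[0,0,0.01],"roll":0},{"jaw":0.0,"dp":[0,0,0.005],"roll":0},{"jaw":0.0,"dp":[0,0,0],"roll":0}])

```text
clock: 15.72
eef_pos: [0.6373, 0.0842, 0.0938]
orientation: [-0.001, -0.05, 0.999, 0.0]
contact_force: [-0.4, -0.8, -1.6]
opening: 0.0097
grip_force: 25.0
```

arm_command(commands=[{"jaw":0.0,"dp":[0,0,0.003],"roll":0},{"jaw":0.0,"dp":[0,0,0.003],"roll":0},{"jaw":0.0,"dp":[0,0,0.002],"roll":0},{"jaw":0.0,"dp":[0,0,0],"roll":0}])

```text
clock: 16.23
eef_pos: [0.6375, 0.0842, 0.0863]
orientation: [-0.0, -0.05, 0.999, 0.0]
contact_force: [0.4, -0.1, -1.8]
opening: 0.0097
grip_force: 25.0
```

```bash
python3 go.py 637 83.2 85 185.8
```

```text
now [637.5  84.2  86.3] phi 185.8 roll -0.0 dx,dy,dz 0.6 -0.9 1.3 force [ 0.4 -0.1 -1.8] open 9.7 t 16.225 tilt 0.0003
```

arm_command(commands=[{"jaw":0.0,"dp":[0,0,0.001],"roll":0},{"jaw":0.0,"dp":[0,0,0.001],"roll":0},{"jaw":0.0,"dp":[0,0,0],"roll":0}])

```text
clock: 16.6
eef_pos: [0.6377, 0.084, 0.0845]
orientation: [0.0, -0.05, 0.999, -0.0]
contact_force: [0.6, -0.4, -2.2]
opening: 0.0097
grip_force: 25.0
```

```bash
python3 go.py 637 83.2 85 185.8
```

```text
now [637.7  84.   84.5] phi 185.8 roll -0.0 dx,dy,dz 0.8 -0.7 -0.5 force [ 0.6 -0.4 -2.2] open 9.7 t 16.6 tilt 0.0003
```

arm_command(commands=[{"jaw":0.0,"dp":[0,0,0.001],"roll":0},{"jaw":0.0,"dp":[0,0,0.001],"roll":0},{"jaw":0.0,"dp":[0,0,0],"roll":0}])

```text
clock: 16.98
eef_pos: [0.6378, 0.084, 0.0844]
orientation: [-0.0, -0.05, 0.999, -0.0]
contact_force: [-6.0, -0.6, 8.2]
opening: 0.0098
grip_force: 25.0
```

```bash
python3 go.py 637 83.2 85 185.8
```

```text
now [637.8  84.   84.4] phi 185.8 roll -0.0 dx,dy,dz 0.9 -0.7 -0.6 force [-6.  -0.6  8.2] open 9.8 t 16.975 tilt 0.0005
```

arm_command(commands=[{"jaw":0.02,"dp":[0,0,0],"roll":0},{"jaw":0.04,"dp":[0,0,0],"roll":0},{"jaw":0.05,"dp":[0,0,0],"roll":0},{"jaw":0.05,"dp":[0,0,0],"roll":0}])

```text
clock: 17.48
eef_pos: [0.6375, 0.0842, 0.0822]
orientation: [-0.0, -0.05, 0.999, 0.0]
contact_force: [-0.1, -0.1, 0.7]
opening: 0.0462
grip_force: 0.0
```

arm_command(commands=[{"jaw":0.05,"dp":[0,0,-0.02],"roll":0},{"jaw":0.05,"dp":[0,0,-0.03],"roll":0},{"jaw":0.05,"dp":[0,0,-0.02],"roll":0},{"jaw":0.06,"dp":[0,0,0],"roll":0},{"jaw":0.06,"dp":[0,0,0],"roll":0}])

```text
clock: 18.1
eef_pos: [0.6371, 0.0841, 0.1517]
orientation: [-0.001, -0.05, 0.999, 0.0]
contact_force: [-0.6, 0.5, -0.9]
opening: 0.0601
grip_force: 0.0
```

```bash
python3 go.py 458.3 -17 80 185.8
```

```text
now [637.1  84.1 151.7] phi 185.8 roll -0.0 dx,dy,dz 188.1 -82.6 71.7 force [-0.6  0.5 -0.9] open 60.1 t 18.1 tilt 0.0013
```

arm_command(commands=[{"jaw":0.06,"dp":[0.047,-0.0206,0],"roll":0},{"jaw":0.06,"dp":[0.047,-0.0206,0],"roll":0},{"jaw":0.06,"dp":[0.047,-0.0206,0.02],"roll":0},{"jaw":0.06,"dp":[0.047,-0.0206,0.02],"roll":0},{"jaw":0.06,"dp":[0,0,0.03],"roll":0}])

```text
clock: 18.73
eef_pos: [0.4558, -0.0173, 0.0808]
orientation: [-0.001, -0.049, 0.999, 0.0]
contact_force: [1.1, -0.3, 0.8]
opening: 0.0601
grip_force: 0.0
```

arm_command(commands=[{"jaw":0.06,"dp":[0,0,0],"roll":0},{"jaw":0.06,"dp":[0,0,0],"roll":0},{"jaw":0.06,"dp":[0,0,0],"roll":0}])

```text
clock: 19.1
eef_pos: [0.46, -0.0168, 0.0835]
orientation: [0.001, -0.051, 0.999, -0.0]
contact_force: [0.1, 0.3, -0.1]
opening: 0.06
grip_force: 0.0
```

```bash
python3 go.py 458.3 -17 19.5 185.8
```

```text
now [460.  -16.8  83.5] phi 185.8 roll 0.0 dx,dy,dz 1.7 -0.0 64.0 force [ 0.1  0.3 -0.1] open 60.0 t 19.1 tilt 0.0018
```

arm_command(commands=[{"jaw":0.06,"dp":[0.001,0,0.02],"roll":0},{"jaw":0.06,"dp":[0,0,0.02],"roll":0},{"jaw":0.06,"dp":[0,0,0.015],"roll":0},{"jaw":0.06,"dp":[0,0,0.008],"roll":0},{"jaw":0.06,"dp":[0,0,0],"roll":0}])

```text
clock: 19.73
eef_pos: [0.4578, -0.0168, 0.0193]
orientation: [-0.0, -0.05, 0.999, 0.0]
contact_force: [-0.7, 0.0, 0.7]
opening: 0.0601
grip_force: 0.0
```

arm_command(commands=[{"jaw":0.045,"dp":[0,0,0],"roll":0},{"jaw":0.03,"dp":[0,0,0],"roll":0},{"jaw":0.01,"dp":[0,0,0],"roll":0},{"jaw":0.01,"dp":[0,0,0],"roll":0},{"jaw":0.01,"dp":[0,0,0],"roll":0}])

```text
clock: 20.35
eef_pos: [0.4581, -0.017, 0.0197]
orientation: [0.0, -0.05, 0.999, -0.0]
contact_force: [-0.5, -0.7, 1.4]
opening: 0.0251
grip_force: 25.0
```

arm_command(commands=[{"jaw":0.01,"dp":[0,0,-0.01],"roll":0},{"jaw":0.01,"dp":[0,0,-0.03],"roll":0},{"jaw":0.01,"dp":[0,0,-0.04],"roll":0},{"jaw":0.01,"dp":[0,0,-0.03],"roll":0},{"jaw":0.01,"dp":[0,0,0],"roll":0}])

```text
clock: 20.98
eef_pos: [0.4596, -0.0173, 0.132]
orientation: [0.003, -0.05, 0.999, -0.001]
contact_force: [-0.2, -0.2, -1.6]
opening: 0.0251
grip_force: 25.0
```

```bash
python3 go.py 611.2 -361.5 130 185.8
```

```text
now [459.6 -17.3 132. ] phi 185.8 roll -0.0 dx,dy,dz -116.0 -357.8 2.0 force [-0.2 -0.2 -1.6] open 25.1 t 20.975 tilt 0.0059
```

arm_command(commands=[{"jaw":0.01,"dp":[-0.0147,-0.0447,0],"roll":0},{"jaw":0.01,"dp":[-0.0147,-0.0447,0],"roll":0},{"jaw":0.01,"dp":[-0.0147,-0.0447,0],"roll":0},{"jaw":0.01,"dp":[-0.0147,-0.0447,0],"roll":0}])

```text
clock: 21.48
eef_pos: [0.5337, -0.1896, 0.1271]
orientation: [-0.001, -0.05, 0.999, 0.001]
contact_force: [0.8, 0.7, -0.0]
opening: 0.0245
grip_force: 25.0
```

arm_command(commands=[{"jaw":0.01,"dp":[-0.0147,-0.0447,0],"roll":0},{"jaw":0.01,"dp":[-0.0147,-0.0447,0],"roll":0},{"jaw":0.01,"dp":[-0.0147,-0.0447,0],"roll":0},{"jaw":0.01,"dp":[-0.0147,-0.0447,0],"roll":0}])

```text
clock: 21.98
eef_pos: [0.6103, -0.3613, 0.1265]
orientation: [-0.001, -0.05, 0.999, 0.001]
contact_force: [0.2, -0.8, -0.9]
opening: 0.0246
grip_force: 25.0
```

arm_command(commands=[{"jaw":0.01,"dp":[0,0,0],"roll":0},{"jaw":0.01,"dp":[0,0,0],"roll":0},{"jaw":0.01,"dp":[0,0,0],"roll":0}])

```text
clock: 22.35
eef_pos: [0.6103, -0.3593, 0.1286]
orientation: [-0.001, -0.051, 0.999, 0.001]
contact_force: [0.1, 0.3, -0.8]
opening: 0.0247
grip_force: 25.0
```

```bash
python3 go.py 611.2 -361.5 82.5 185.8
```

```text
now [ 610.3 -359.3  128.6] phi 185.8 roll 0.0 dx,dy,dz -0.7 -2.3 46.1 force [ 0.1  0.3 -0.8] open 24.7 t 22.35 tilt 0.0017
```

arm_command(commands=[{"jaw":0.01,"dp":[-0.0005,-0.001,0.01],"roll":0},{"jaw":0.01,"dp":[0,0,0.01],"roll":0},{"jaw":0.01,"dp":[0,0,0.01],"roll":0},{"jaw":0.01,"dp":[0,0,0],"roll":0},{"jaw":0.01,"dp":[0,0,0],"roll":0}])

```text
clock: 22.98
eef_pos: [0.6115, -0.3619, 0.0996]
orientation: [0.0, -0.05, 0.999, -0.0]
contact_force: [-0.3, -0.1, -1.6]
opening: 0.0244
grip_force: 25.0
```

```bash
python3 go.py 611.2 -361.5 82.5 185.8; python3 - <<'E'
from h import *
im=snapshot("scene");cv2.imwrite("pics/scene5.png",im)
u,v=map(int,proj("scene",(.611,-.3615,.09)))
cv2.imwrite("pics/s5.png",cv2.resize(im[v-40:v+45,u-50:u+50],None,fx=6,fy=6,interpolation=cv2.INTER_CUBIC))
E
```

```text
now [ 611.5 -361.9   99.6] phi 185.8 roll -0.0 dx,dy,dz 0.3 0.4 17.1 force [-0.3 -0.1 -1.6] open 24.4 t 22.975 tilt 0.0003
```

View pics/s5.png

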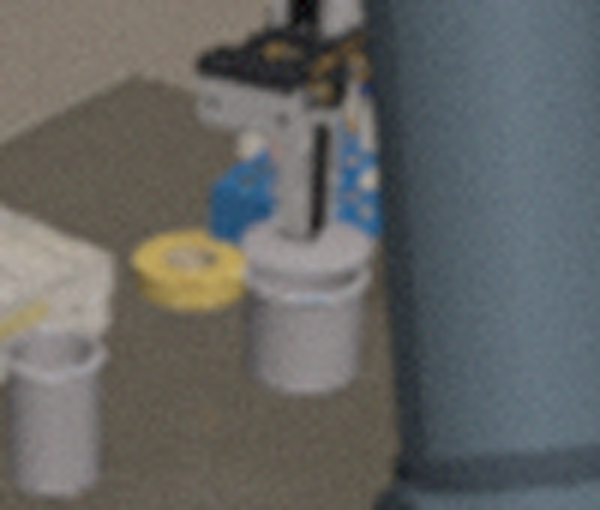

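The lid is level and centred just above the jar's rim, with the plug entering the mouth at crop (305,280). Continuing down.

arm_command(commands=[{"jaw":0.01,"dp":[0,0,0.006],"roll":0},{"jaw":0.01,"dp":[0,0,0.004],"roll":0},{"jaw":0.01,"dp":[0,0,0.003],"roll":0},{"jaw":0.01,"dp":[0,0,0.001],"roll":0},{"jaw":0.01,"dp":[0,0,0],"roll":0}])

```text
clock: 23.65
eef_pos: [0.6114, -0.3617, 0.0854]
orientation: [-0.0, -0.05, 0.999, 0.0]
contact_force: [0.6, 0.5, -1.7]
opening: 0.0247
grip_force: 25.0
```

arm_command(commands=[{"jaw":0.01,"dp":[0,0,0.001],"roll":0},{"jaw":0.01,"dp":[0,0,0.001],"roll":0},{"jaw":0.01,"dp":[0,0,0],"roll":0}])

```text
clock: 24.02
eef_pos: [0.6114, -0.3617, 0.0833]
orientation: [-0.0, -0.05, 0.999, 0.0]
contact_force: [0.2, -0.2, -1.3]
opening: 0.0246
grip_force: 25.0
```

```bash
python3 go.py 611.2 -361.5 82.5 185.8
```

```text
now [ 611.4 -361.7   83.3] phi 185.8 roll -0.0 dx,dy,dz 0.1 0.2 0.8 force [ 0.2 -0.2 -1.3] open 24.6 t 24.025 tilt 0.0002
```

Not yet resting; two millimetres more.

arm_command(commands=[{"jaw":0.01,"dp":[0,0,0.001],"roll":0},{"jaw":0.01,"dp":[0,0,0.001],"roll":0},{"jaw":0.01,"dp":[0,0,0],"roll":0}])

```text
clock: 24.4
eef_pos: [0.6116, -0.3619, 0.0828]
orientation: [0.0, -0.05, 0.999, -0.0]
contact_force: [-3.2, 2.6, 6.0]
opening: 0.0246
grip_force: 25.0
```

```bash
python3 go.py 611.2 -361.5 82.5 185.8
```

```text
now [ 611.6 -361.9   82.8] phi 185.8 roll -0.0 dx,dy,dz 0.4 0.4 0.3 force [-3.2  2.6  6. ] open 24.6 t 24.4 tilt 0.0003
```

arm_command(commands=[{"jaw":0.03,"dp":[0,0,0],"roll":0},{"jaw":0.045,"dp":[0,0,0],"roll":0},{"jaw":0.06,"dp":[0,0,0],"roll":0},{"jaw":0.06,"dp":[0,0,0],"roll":0}])

```text
clock: 24.9
eef_pos: [0.6113, -0.3617, 0.0812]
orientation: [-0.0, -0.05, 0.999, 0.0]
contact_force: [0.2, -1.1, 0.9]
opening: 0.0564
grip_force: 0.0
```

arm_command(commands=[{"jaw":0.06,"dp":[0,0,-0.02],"roll":0},{"jaw":0.06,"dp":[0,0,-0.03],"roll":0},{"jaw":0.06,"dp":[0,0,-0.02],"roll":0},{"jaw":0.06,"dp":[0,0,0],"roll":0},{"jaw":0.06,"dp":[0,0,0],"roll":0}])

```text
clock: 25.52
eef_pos: [0.611, -0.3614, 0.1506]
orientation: [-0.001, -0.05, 0.999, 0.0]
contact_force: [0.1, -0.1, -0.3]
opening: 0.0602
grip_force: 0.0
```

```bash
python3 go.py 453.6 143.2 80 185.8
```

```text
now [ 611.  -361.4  150.6] phi 185.8 roll -0.0 dx,dy,dz 105.6 517.9 70.6 force [ 0.1 -0.1 -0.3] open 60.2 t 25.525 tilt 0.0014
```

arm_command(commands=[{"jaw":0.06,"dp":[0.0096,0.0471,0],"roll":0},{"jaw":0.06,"dp":[0.0096,0.0471,0],"roll":0},{"jaw":0.06,"dp":[0.0096,0.0471,0],"roll":0},{"jaw":0.06,"dp":[0.0096,0.0471,0],"roll":0},{"jaw":0.06,"dp":[0.0096,0.0471,0],"roll":0}])

```text
clock: 26.15
eef_pos: [0.5385, -0.1305, 0.1499]
orientation: [-0.001, -0.05, 0.999, 0.001]
contact_force: [0.6, -0.2, -0.5]
opening: 0.0598
grip_force: 0.0
```

arm_command(commands=[{"jaw":0.06,"dp":[0.0096,0.0471,0],"roll":0},{"jaw":0.06,"dp":[0.0096,0.0471,0],"roll":0},{"jaw":0.06,"dp":[0.0096,0.0471,0],"roll":0},{"jaw":0.06,"dp":[0.0096,0.0471,0.01],"roll":0},{"jaw":0.06,"dp":[0.0096,0.0471,0.02],"roll":0}])

```text
clock: 26.78
eef_pos: [0.4678, 0.0986, 0.1207]
orientation: [0.0, -0.05, 0.999, 0.0]
contact_force: [1.1, -0.6, 0.4]
opening: 0.0599
grip_force: 0.0
```

arm_command(commands=[{"jaw":0.06,"dp":[0.0096,0.0471,0.02],"roll":0},{"jaw":0.06,"dp":[0,0,0.02],"roll":0},{"jaw":0.06,"dp":[0,0,0],"roll":0},{"jaw":0.06,"dp":[0,0,0],"roll":0},{"jaw":0.06,"dp":[0,0,0],"roll":0}])

```text
clock: 27.4
eef_pos: [0.4551, 0.1427, 0.0823]
orientation: [0.001, -0.05, 0.999, 0.0]
contact_force: [0.0, -0.3, 0.3]
opening: 0.0599
grip_force: 0.0
```

```bash
python3 go.py 453.6 143.2 18 185.8
```

```text
now [455.1 142.7  82.3] phi 185.7 roll -0.1 dx,dy,dz 1.4 0.7 64.3 force [ 0.  -0.3  0.3] open 59.9 t 27.4 tilt 0.0014
```

arm_command(commands=[{"jaw":0.06,"dp":[0.0005,0.0005,0.02],"roll":0},{"jaw":0.06,"dp":[0,0,0.02],"roll":0},{"jaw":0.06,"dp":[0,0,0.015],"roll":0},{"jaw":0.06,"dp":[0,0,0.007],"roll":0},{"jaw":0.06,"dp":[0,0,0.001],"roll":0}])

```text
clock: 28.02
eef_pos: [0.4538, 0.1435, 0.0184]
orientation: [-0.0, -0.05, 0.999, 0.0]
contact_force: [0.4, -0.1, -0.1]
opening: 0.0599
grip_force: 0.0
```

arm_command(commands=[{"jaw":0.045,"dp":[0,0,0],"roll":0},{"jaw":0.03,"dp":[0,0,0],"roll":0},{"jaw":0.01,"dp":[0,0,0],"roll":0},{"jaw":0.01,"dp":[0,0,0],"roll":0},{"jaw":0.01,"dp":[0,0,0],"roll":0}])

```text
clock: 28.65
eef_pos: [0.4539, 0.1435, 0.0187]
orientation: [0.0, -0.05, 0.999, -0.0]
contact_force: [-0.5, -0.9, 1.7]
opening: 0.0248
grip_force: 25.0
```

arm_command(commands=[{"jaw":0.01,"dp":[0,0,-0.01],"roll":0},{"jaw":0.01,"dp":[0,0,-0.03],"roll":0},{"jaw":0.01,"dp":[0,0,-0.04],"roll":0},{"jaw":0.01,"dp":[0,0,-0.03],"roll":0},{"jaw":0.01,"dp":[0,0,0],"roll":0}])

```text
clock: 29.28
eef_pos: [0.4555, 0.1438, 0.131]
orientation: [0.003, -0.05, 0.999, 0.0]
contact_force: [0.4, 0.4, -1.4]
opening: 0.0246
grip_force: 25.0
```

```bash
python3 go.py 592.2 324.9 130 185.8
```

```text
now [455.5 143.8 131. ] phi 185.8 roll -0.0 dx,dy,dz -154.3 166.4 1.0 force [ 0.4  0.4 -1.4] open 24.6 t 29.275 tilt 0.0058
```

arm_command(commands=[{"jaw":0.01,"dp":[-0.0312,0.0333,0],"roll":0},{"jaw":0.01,"dp":[-0.0312,0.0333,0],"roll":0},{"jaw":0.01,"dp":[-0.0312,0.0333,0],"roll":0},{"jaw":0.01,"dp":[-0.0312,0.0333,0],"roll":0},{"jaw":0.01,"dp":[-0.0312,0.0333,0],"roll":0}])

```text
clock: 29.9
eef_pos: [0.5916, 0.3257, 0.1256]
orientation: [-0.002, -0.05, 0.999, -0.001]
contact_force: [-0.2, -1.5, -0.5]
opening: 0.0247
grip_force: 25.0
```

arm_command(commands=[{"jaw":0.01,"dp":[0,0,0.01],"roll":0},{"jaw":0.01,"dp":[0,0,0.02],"roll":0},{"jaw":0.01,"dp":[0,0,0.01],"roll":0},{"jaw":0.01,"dp":[0,0,0],"roll":0},{"jaw":0.01,"dp":[0,0,0],"roll":0}])

```text
clock: 30.52
eef_pos: [0.5924, 0.3246, 0.089]
orientation: [0.0, -0.05, 0.999, 0.0]
contact_force: [-0.1, 0.1, -0.9]
opening: 0.0244
grip_force: 25.0
```

```bash
python3 go.py 592.2 324.9 67.5 185.8
```

```text
now [592.4 324.6  89. ] phi 185.7 roll -0.1 dx,dy,dz 0.2 0.3 21.5 force [-0.1  0.1 -0.9] open 24.4 t 30.525 tilt 0.0009
```

arm_command(commands=[{"jaw":0.01,"dp":[0,0,0.008],"roll":0},{"jaw":0.01,"dp":[0,0,0.006],"roll":0},{"jaw":0.01,"dp":[0,0,0.004],"roll":0},{"jaw":0.01,"dp":[0,0,0.002],"roll":0},{"jaw":0.01,"dp":[0,0,0],"roll":0}])

```text
clock: 31.15
eef_pos: [0.5922, 0.3248, 0.0684]
orientation: [-0.0, -0.05, 0.999, -0.0]
contact_force: [0.8, -0.4, -0.3]
opening: 0.0245
grip_force: 25.0
```

arm_command(commands=[{"jaw":0.01,"dp":[0,0,0.001],"roll":0},{"jaw":0.01,"dp":[0,0,0.001],"roll":0},{"jaw":0.01,"dp":[0,0,0],"roll":0}])

```text
clock: 31.52
eef_pos: [0.5926, 0.3249, 0.0678]
orientation: [0.0, -0.05, 0.999, -0.0]
contact_force: [-2.5, -2.0, 5.7]
opening: 0.0245
grip_force: 25.0
```

```bash
python3 go.py 592.2 324.9 67.5 185.8
```

```text
now [592.6 324.9  67.8] phi 185.8 roll -0.0 dx,dy,dz 0.4 0.0 0.3 force [-2.5 -2.   5.7] open 24.5 t 31.525 tilt 0.0008
```

arm_command(commands=[{"jaw":0.03,"dp":[0,0,0],"roll":0},{"jaw":0.045,"dp":[0,0,0],"roll":0},{"jaw":0.06,"dp":[0,0,0],"roll":0},{"jaw":0.06,"dp":[0,0,0],"roll":0}])

```text
clock: 32.02
eef_pos: [0.5921, 0.3249, 0.0663]
orientation: [-0.0, -0.05, 0.999, 0.0]
contact_force: [0.1, 0.5, 0.4]
opening: 0.0565
grip_force: 0.0
```

arm_command(commands=[{"jaw":0.06,"dp":[0,0,-0.02],"roll":0},{"jaw":0.06,"dp":[0,0,-0.03],"roll":0},{"jaw":0.06,"dp":[0,0,-0.01],"roll":0},{"jaw":0.06,"dp":[0,0,0],"roll":0},{"jaw":0.06,"dp":[0,0,0],"roll":0}])

```text
clock: 32.65
eef_pos: [0.5915, 0.3246, 0.1253]
orientation: [-0.001, -0.05, 0.999, -0.0]
contact_force: [-0.3, -0.1, -0.4]
opening: 0.0602
grip_force: 0.0
```

```bash
python3 go.py 423.4 302.3 80 185.8
```

```text
now [591.5 324.6 125.3] phi 185.8 roll -0.0 dx,dy,dz 169.4 -5.2 45.3 force [-0.3 -0.1 -0.4] open 60.2 t 32.65 tilt 0.0019
```

arm_command(commands=[{"jaw":0.06,"dp":[0.0425,-0.0013,0],"roll":0},{"jaw":0.06,"dp":[0.0425,-0.0013,0],"roll":0},{"jaw":0.06,"dp":[0.0425,-0.0013,0.01],"roll":0},{"jaw":0.06,"dp":[0.0425,-0.0013,0.015],"roll":0},{"jaw":0.06,"dp":[0,0,0.02],"roll":0}])

```text
clock: 33.28
eef_pos: [0.42, 0.3021, 0.0796]
orientation: [-0.001, -0.051, 0.999, -0.001]
contact_force: [0.6, -0.1, 0.0]
opening: 0.06
grip_force: 0.0
```

arm_command(commands=[{"jaw":0.06,"dp":[0,0,0],"roll":0},{"jaw":0.06,"dp":[0,0,0],"roll":0},{"jaw":0.06,"dp":[0,0,0],"roll":0}])

```text
clock: 33.65
eef_pos: [0.4246, 0.3029, 0.0822]
orientation: [0.001, -0.05, 0.999, 0.0]
contact_force: [-0.7, 0.2, 0.4]
opening: 0.0597
grip_force: 0.0
```

```bash
python3 go.py 423.4 302.3 18.5 185.8
```

```text
now [424.6 302.9  82.2] phi 185.8 roll -0.0 dx,dy,dz 1.2 -0.4 63.7 force [-0.7  0.2  0.4] open 59.7 t 33.65 tilt 0.0014
```

arm_command(commands=[{"jaw":0.06,"dp":[0,0,0.02],"roll":0},{"jaw":0.06,"dp":[0,0,0.02],"roll":0},{"jaw":0.06,"dp":[0,0,0.015],"roll":0},{"jaw":0.06,"dp":[0,0,0.006],"roll":0},{"jaw":0.06,"dp":[0,0,0.001],"roll":0}])

```text
clock: 34.28
eef_pos: [0.4237, 0.3027, 0.0195]
orientation: [-0.0, -0.05, 0.999, 0.0]
contact_force: [-0.1, -0.3, 0.0]
opening: 0.0601
grip_force: 0.0
```

arm_command(commands=[{"jaw":0.045,"dp":[0,0,0],"roll":0},{"jaw":0.03,"dp":[0,0,0],"roll":0},{"jaw":0.01,"dp":[0,0,0],"roll":0},{"jaw":0.01,"dp":[0,0,0],"roll":0},{"jaw":0.01,"dp":[0,0,0],"roll":0}])

```text
clock: 34.9
eef_pos: [0.4237, 0.3026, 0.0197]
orientation: [0.0, -0.05, 0.999, -0.0]
contact_force: [-1.2, -1.3, 2.7]
opening: 0.0246
grip_force: 25.0
```

arm_command(commands=[{"jaw":0.01,"dp":[0,0,-0.01],"roll":0},{"jaw":0.01,"dp":[0,0,-0.03],"roll":0},{"jaw":0.01,"dp":[0,0,-0.05],"roll":0},{"jaw":0.01,"dp":[0,0,-0.05],"roll":0},{"jaw":0.01,"dp":[0,0,-0.03],"roll":0}])

```text
clock: 35.52
eef_pos: [0.4243, 0.3031, 0.1928]
orientation: [0.002, -0.05, 0.999, 0.001]
contact_force: [-0.2, 0.3, -1.8]
opening: 0.0245
grip_force: 25.0
```

arm_command(commands=[{"jaw":0.01,"dp":[0,0,0],"roll":0},{"jaw":0.01,"dp":[0,0,0],"roll":0},{"jaw":0.01,"dp":[0,0,0],"roll":0}])

```text
clock: 35.9
eef_pos: [0.4224, 0.3021, 0.1872]
orientation: [-0.002, -0.05, 0.999, -0.001]
contact_force: [-0.5, 0.1, -1.3]
opening: 0.0243
grip_force: 25.0
```

```bash
python3 go.py 654.5 -154.9 180 185.8
```

```text
now [422.4 302.1 187.2] phi 185.8 roll -0.0 dx,dy,dz -184.8 -478.1 7.2 force [-0.5  0.1 -1.3] open 24.3 t 35.9 tilt 0.0039
```

arm_command(commands=[{"jaw":0.01,"dp":[-0.0167,-0.0435,0],"roll":0},{"jaw":0.01,"dp":[-0.0167,-0.0435,0],"roll":0},{"jaw":0.01,"dp":[-0.0167,-0.0435,0],"roll":0},{"jaw":0.01,"dp":[-0.0167,-0.0435,0],"roll":0},{"jaw":0.01,"dp":[-0.0167,-0.0435,0],"roll":0}])

```text
clock: 36.52
eef_pos: [0.5282, 0.0932, 0.1879]
orientation: [-0.001, -0.05, 0.999, 0.0]
contact_force: [0.3, 0.1, -1.2]
opening: 0.0245
grip_force: 25.0
```

arm_command(commands=[{"jaw":0.01,"dp":[-0.0167,-0.0435,0],"roll":0},{"jaw":0.01,"dp":[-0.0167,-0.0435,0],"roll":0},{"jaw":0.01,"dp":[-0.0167,-0.0435,0],"roll":0},{"jaw":0.01,"dp":[-0.0167,-0.0435,0],"roll":0},{"jaw":0.01,"dp":[-0.0167,-0.0435,0],"roll":0}])

```text
clock: 37.15
eef_pos: [0.6332, -0.1146, 0.1875]
orientation: [-0.001, -0.05, 0.999, 0.001]
contact_force: [-0.2, -0.6, -1.1]
opening: 0.0242
grip_force: 25.0
```

arm_command(commands=[{"jaw":0.01,"dp":[-0.0167,-0.0435,0],"roll":0},{"jaw":0.01,"dp":[0,0,0.02],"roll":0},{"jaw":0.01,"dp":[0,0,0.02],"roll":0},{"jaw":0.01,"dp":[0,0,0.02],"roll":0},{"jaw":0.01,"dp":[0,0,0],"roll":0}])

```text
clock: 37.78
eef_pos: [0.6524, -0.1532, 0.1261]
orientation: [-0.003, -0.051, 0.999, 0.001]
contact_force: [-0.3, -0.5, -1.9]
opening: 0.0244
grip_force: 25.0
```

arm_command(commands=[{"jaw":0.01,"dp":[0,0,0],"roll":0},{"jaw":0.01,"dp":[0,0,0],"roll":0}])

```text
clock: 38.02
eef_pos: [0.6551, -0.155, 0.1308]
orientation: [0.001, -0.051, 0.999, -0.0]
contact_force: [-0.2, 0.6, -0.9]
opening: 0.0245
grip_force: 25.0
```

```bash
python3 go.py 654.5 -154.9 98.5 185.8; python3 - <<'E'
from h import *
im=snapshot("scene");u,v=map(int,proj("scene",(.6545,-.155,.09)))
cv2.imwrite("pics/s6.png",cv2.resize(im[v-40:v+45,u-50:u+50],None,fx=6,fy=6,interpolation=cv2.INTER_CUBIC))
E
```

```text
now [ 655.1 -155.   130.8] phi 185.8 roll -0.0 dx,dy,dz 0.6 0.2 32.3 force [-0.2  0.6 -0.9] open 24.5 t 38.025 tilt 0.0022
```

View pics/s6.png

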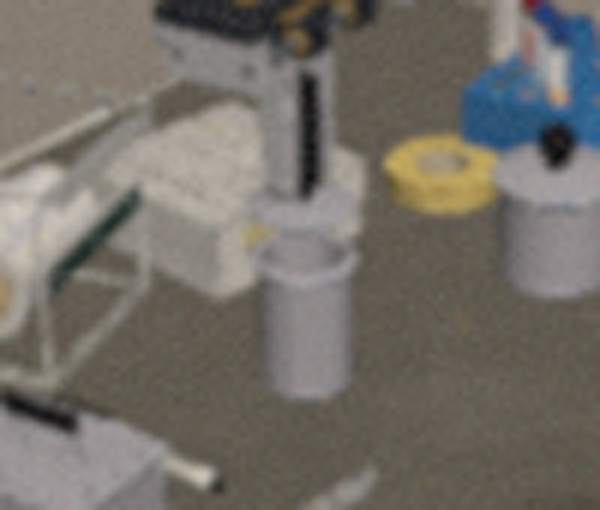

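The small lid hangs level and centred over the small jar at crop (307,255). The medium jar, at (555,215), is closed. Lowering now.

arm_command(commands=[{"jaw":0.01,"dp":[0,0,0.01],"roll":0},{"jaw":0.01,"dp":[0,0,0.008],"roll":0},{"jaw":0.01,"dp":[0,0,0.005],"roll":0},{"jaw":0.01,"dp":[0,0,0.004],"roll":0},{"jaw":0.01,"dp":[0,0,0.002],"roll":0}])

```text
clock: 38.7
eef_pos: [0.6544, -0.155, 0.1001]
orientation: [-0.0, -0.05, 0.999, 0.0]
contact_force: [-0.6, 0.3, -1.5]
opening: 0.0242
grip_force: 25.0
```

arm_command(commands=[{"jaw":0.01,"dp":[0,0,0.001],"roll":0},{"jaw":0.01,"dp":[0,0,0],"roll":0},{"jaw":0.01,"dp":[0,0,0],"roll":0}])

```text
clock: 39.08
eef_pos: [0.6546, -0.155, 0.0997]
orientation: [0.0, -0.05, 0.999, -0.0]
contact_force: [0.4, -0.4, -1.2]
opening: 0.0245
grip_force: 25.0
```

```bash
python3 go.py 654.5 -154.9 98.5 185.8
```

```text
now [ 654.6 -155.    99.7] phi 185.8 roll -0.0 dx,dy,dz 0.1 0.1 1.2 force [ 0.4 -0.4 -1.2] open 24.5 t 39.075 tilt 0.0005
```

arm_command(commands=[{"jaw":0.01,"dp":[0,0,0.001],"roll":0},{"jaw":0.01,"dp":[0,0,0.001],"roll":0},{"jaw":0.01,"dp":[0,0,0],"roll":0}])

```text
clock: 39.45
eef_pos: [0.6549, -0.1551, 0.0988]
orientation: [0.001, -0.05, 0.999, -0.0]
contact_force: [-2.2, 1.7, 6.1]
opening: 0.0245
grip_force: 25.0
```

Home at the expected height. Release, rise and look.

arm_command(commands=[{"jaw":0.03,"dp":[0,0,0],"roll":0},{"jaw":0.045,"dp":[0,0,0],"roll":0},{"jaw":0.06,"dp":[0,0,0],"roll":0},{"jaw":0.06,"dp":[0,0,0],"roll":0}])

```text
clock: 39.95
eef_pos: [0.6543, -0.155, 0.0972]
orientation: [-0.0, -0.05, 0.999, 0.0]
contact_force: [-1.0, 0.1, -0.3]
opening: 0.0564
grip_force: 0.0
```

arm_command(commands=[{"jaw":0.06,"dp":[0,0,-0.02],"roll":0},{"jaw":0.06,"dp":[0,0,-0.03],"roll":0},{"jaw":0.06,"dp":[0,0,-0.04],"roll":0},{"jaw":0.06,"dp":[0.06,0,0],"roll":0},{"jaw":0.06,"dp":[0.06,0,0],"roll":0}])

```text
clock: 40.58
eef_pos: [0.5347, -0.1676, 0.1899]
orientation: [0.002, -0.051, 0.999, -0.001]
contact_force: [-0.1, 0.2, 0.1]
opening: 0.0598
grip_force: 0.0
```

arm_command(commands=[{"jaw":0.06,"dp":[0.06,0,0],"roll":0},{"jaw":0.06,"dp":[0.06,0,0],"roll":0},{"jaw":0.06,"dp":[0,0,0],"roll":0},{"jaw":0.06,"dp":[0,0,0],"roll":0}])

```text
clock: 41.08
eef_pos: [0.4166, -0.1797, 0.1891]
orientation: [0.001, -0.05, 0.999, -0.001]
contact_force: [0.0, -0.3, -0.6]
opening: 0.0599
grip_force: 0.0
```

```bash
python3 - <<'E'
from h import *
a=snapshot("top");b=snapshot("scene")
a=cv2.resize(a[110:220,150:460],(800,284),interpolation=cv2.INTER_CUBIC);b=cv2.resize(b[120:280,150:400],(480,307),interpolation=cv2.INTER_CUBIC)
o=np.zeros((600,800,3),np.uint8);o[:284]=a;o[290:597,:480]=b;cv2.imwrite("pics/end.png",o)
E
```

```text
(no output)
```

View pics/end.png

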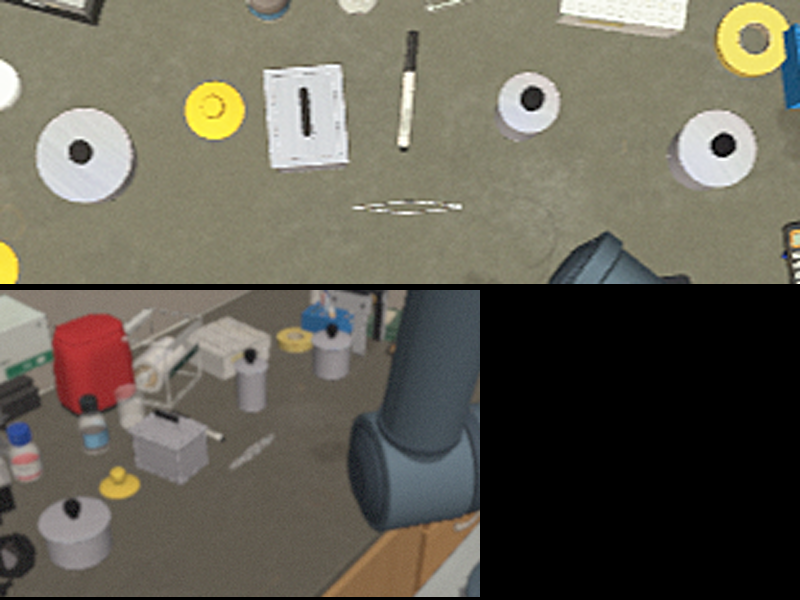

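All four lids sit level and seated on their own vessels: large jar (85,155), dish (306,115), small jar (528,103) and medium jar (717,148). Handing in.

```bash
python3 -c "
from rig import *
print(finish_job())"
```

```text
the job is handed in; nothing more can be done
None
```

The rack stands on the dish floor, the dish and three jars are closed with their own lids, and the job was handed in at about 41 s of the 138 s; the final images show every lid level and seated, though no verdict was returned.

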